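Set the large rotation stage to 60 degrees

ROBOT

A 6-joint arm with a two-finger parallel gripper is mounted at the origin on a cart in front of the work surface, level with it; the furniture and walls round the work are solid. World frame = base frame: x ahead of the robot, y to its left, z up, the work surface at z = 0. Lengths are in m, angles in rad, forces in N, time in s.
With the tool pointing down it reaches from about 0.325 to 0.925 m from the base axis. Payload 3.1 kg.
Tool frame: the origin (TCP) lies on the centre line of the jaws, within the pads' length; the fingertips stand arm.nose_length ahead of it and the grasp point (between the pads) is the TCP (arm.nose_length is the distance from the TCP to the fingertips, in m); z points along the fingers, y is the line along which they close (so a half turn about z gives the same grasp; the last joint's range is limited). The gripper opens to 85 mm and grips with 20 to 120 N. Pads are 22 mm wide; open, the fingers measure 114 mm over their backs; the gripper's body (76 mm by 85 mm) begins 54 mm behind the grasp point. The pads swing forward as they close: fully open they stand 13 mm farther back than shut.
Start: joints at [1.065, 0.217, 1.613, -0, 1.311, -0.112], TCP at [0.24, 0.577, 0.25] pointing down, gripper open.
Joint ranges: [-2.75, 2.75], [-0.78, 2.1], [0.31, 2.55], [-1.13, 4.27], [0.13, 2.63], [-2.58, 2.58]. Speed limits (rad/s): [2.79, 2.79, 3.14, 3.14, 3.14, 3.14].

INTERFACE

Orientations are given as [roll, pitch, yaw] about the fixed x, y, z axes, in that order (R = Rz(yaw) Ry(pitch) Rx(roll)).
In Python, from station import arm, vision gives the robot as it stands. The module is installed in compiled form; this text tells all that it offers.
- The arm moves only by the tool carry_out, never from a script. Its argument "motion" is a list of rows, each an object of numbers: "tx", "ty", "tz": the shift along the tool's x, y, z in mm; "wx", "wy", "wz": the turn, a rotation vector about the tool's x, y, z in degrees; "fingers": the finger opening in mm, from 0 to 85.4. A call has 1 to 12 rows; each row shifts and turns the commanded pose from where the row before left it, along the tool's axes as they then stand; what a row does not reach is not made up. A row lasts 1/8 s, in which the tool goes at most 62.5 mm and 10.7 degrees, less where a joint would pass 70% of its speed; a pose out of reach is approached as far as the arm can. A call is refused whole if a number of a shift passes 62.5 or a number of a turn 10.7, either way. A call with a gripper value outside its range is refused whole. The fingers move at their own pace and stop on an object; "squeeze" is the grip in N (left out, the last holds). Time passes only in rows, so rows that do not move let the fingers close. It gives the time, the measured TCP pose, the force, the opening and the grip force at its end, in the units of the state.
- arm.observe(): the state, without advancing time (a new reading comes with each control period).
- vision.snapshot(name): name is "side" or "top" or "wrist"; returns a dict with "image" (420x560x3 uint8, red, green, blue), "fovy" (degrees; the focal length in pixels is half the picture's height over the tangent of half this angle, whatever the lens; pixels are square), "cx", "cy" (the principal point, pixels), "dist" ([k1, k2, p1, p2, k3] as OpenCV has them; the pictures are not rectified), "rvec" (rotation vector, rad) and "tvec" (3), from world to camera coordinates, as OpenCV has them; the wrist camera has in their place "tool_from_camera" (4x4, takes a point from camera to tool coordinates, whose origin is the TCP and whose axes are the flange's). Camera axes: x right, y down, z forward; pixel columns grow to the right and rows downward; lengths in m; the calibration is good to about 2 mm. A picture is of the moment at which its call begins: read the wrist's pose just before it. There is no depth.
- arm.finish_job(): hands the job in; it is judged then, once.
The state is a dict: "t": time; "joints": joint angles; "joint_vel": joint speeds; "joint_torque": joint torques, N m; "tcp_pos": TCP position; "tcp_rot": TCP orientation; "wrist_force": force on the tool from outside, world axes, zero at the start; "moment": the same for the moment, N m; "opening": finger opening in m; "grasp_force": force on a finger pad.
Only numpy, scipy, OpenCV 4.12 (cv2) and the standard library are available. Lean on these libraries where they do the work, as an engineer would, in place of code of your own. Each camera call takes 0.05 s, during which the arm holds its last target. There are 200 camera calls.

TASK

Two rotation stages for samples stand on the bench. Turn the dial of the larger one until its scale reads 60 degrees against the index line on its base (the long mark with the round dot is zero, marks every 10 degrees, longer ones every 30), then let go of it. Leave the dial of the smaller stage as it stands.

Things in the scene. Friction and masses are not known exactly. Their poses are not given: they have to be found in the camera images.
- large_dial (a joint): scale reading of the larger stage, rad: 0 = zero mark at the index line, 1.047 = 60 degree mark there. Grows as the dial turns anticlockwise seen from above, as the marks 0 to 180 run clockwise round half the dial. Vertical axis, range -0.1 to 3.24, light friction (0.06 N m), stays where it is left; starts between 95 and 145 degrees
- large: base of the larger stage, fixed to the table: dark steel, 148 mm square, 18 mm high; origin under its centre on the turning axis, at table height. A small aluminium index block with a black line on top stands at the middle of its -x side, roughly towards the robot. It carries an aluminium dial of 124 mm diameter, top 32 mm above the table, black marks on its rim
- large_grip (a point): centre of the black grip bar that stands across the larger dial and turns with it, on the turning axis, 58 mm above the table. Bar 64 mm long, 16 mm thick, top 74 mm above the table, 42 mm above the dial. x lies along the bar, its -x end towards the zero mark (a round dot lies between bar and mark), +x towards the 180 mark; y across the 16 mm; z up
- small_zero (a point): zero mark on the dial of the smaller stage, 33 mm from its vertical axis, 32 mm above the table; x points from the mark to the axis. The smaller stage looks like the larger but has a base 95 mm square, a dial of 79 mm diameter, a bar 41 mm long, 16 mm thick, top 74 mm above the table. Not to be turned

How it is judged:
At the end, for the whole second after the job is handed in: the larger stage's dial stands still and reads 60 degrees, within 10 degrees; the smaller stage's dial is where it was at the start (its zero mark within 6 mm) (value of joint large_dial between 0.872665 and 1.22173 rad and velocity of joint large_dial between -0.05 and 0.05 rad/s and distance of small_zero from where it was at the start of the episode below 0.006 m); the robot touches nothing.
It fails at once if the smaller stage's dial is turned (its zero mark moves more than 6 mm) (distance of small_zero from where it was at the start of the episode above 0.006 m).
It also fails if it takes over 32 s, if anything falls off the work surface, if the arm or the gripper's body presses on something with over 40 N, if the wrist force passes 120 N, or if a joint passes its speed limit or range.

## Working session

There is one attempt and no reset: what is moved stays moved. The work goes in short steps, Python scripts to look and compute and a tool call to move; the robot and the scene stay as the last step left them, time stands still between calls to the robot, and variables do not carry over. Pictures are saved under pics/ and viewed, at most 10 in all, crops included, and the job is handed in when it is done.

Besides the shell and the picture viewer there is one more tool, called after "Emit:" as name(argument=value, ...) on one line, values as JSON. carry_out: Moves the arm, as the interface text tells. Its arguments: {"type":"object","properties":{"motion":{"type":"array"},"squeeze":{"type":"number"}},"required":["motion"]}

```bash
mkdir -p pics; cat > h.py <<'E'
import numpy as np, cv2
from station import arm, vision
def K(s):
    f=210/np.tan(np.radians(s["fovy"])/2); return np.array([[f,0,s["cx"]],[0,f,s["cy"]],[0,0,1.]])
def pix2plane(s,uv,z):
    p=cv2.undistortPoints(np.array(uv,float).reshape(-1,1,2),K(s),np.array(s["dist"])).reshape(-1,2)
    R=cv2.Rodrigues(np.array(s["rvec"]))[0];t=np.array(s["tvec"]).ravel();c=-R.T@t
    d=np.c_[p,np.ones(len(p))]@R; return c+d*((z-c[2])/d[:,2])[:,None]
E
python3 - <<'E'
from h import *
import pickle
s=vision.snapshot("top");pickle.dump(s,open("top.pkl","wb"))
cv2.imwrite("pics/top.png",cv2.resize(s["image"][...,::-1],(784,588),interpolation=cv2.INTER_CUBIC))
o=arm.observe();print(o["t"],o["tcp_pos"],o["tcp_rot"],o["opening"],arm.nose_length,s["fovy"])
E
```

```text
0.05 [0.23943823 0.57649161 0.24898852] [-3.13925454e+00 -3.03945761e-04  2.74775373e+00] 0.0855927671281608 0.019 54.419666288024146
```

View pics/top.png

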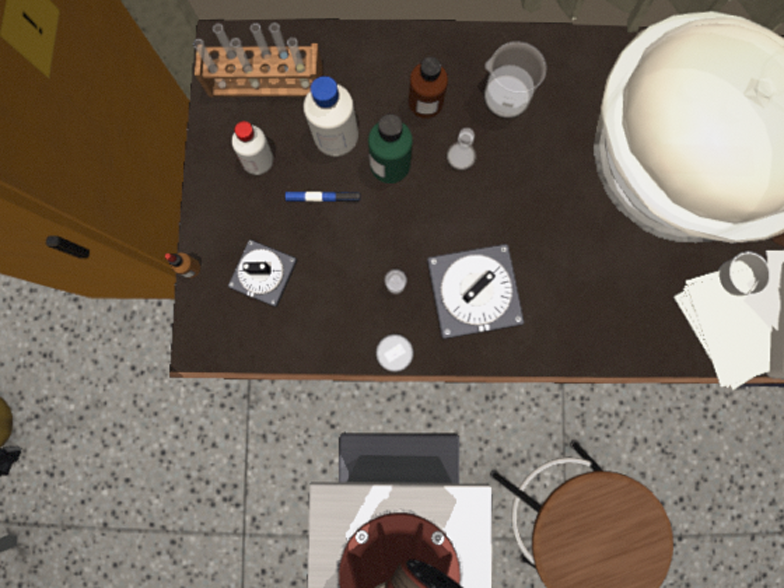

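The top view shows the large stage at about (477,288) and the small one at (262,270), both in 1.4x pixels. I'll enlarge the large dial.

```bash
python3 - <<'E'
from h import *
import pickle
s=pickle.load(open("top.pkl","rb"))
c=s["image"][170:245,300:380,::-1]
cv2.imwrite("pics/c.png",cv2.resize(c,None,fx=7.5,fy=7.5,interpolation=cv2.INTER_CUBIC))
E
```

```text
(no output)
```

View pics/c.png

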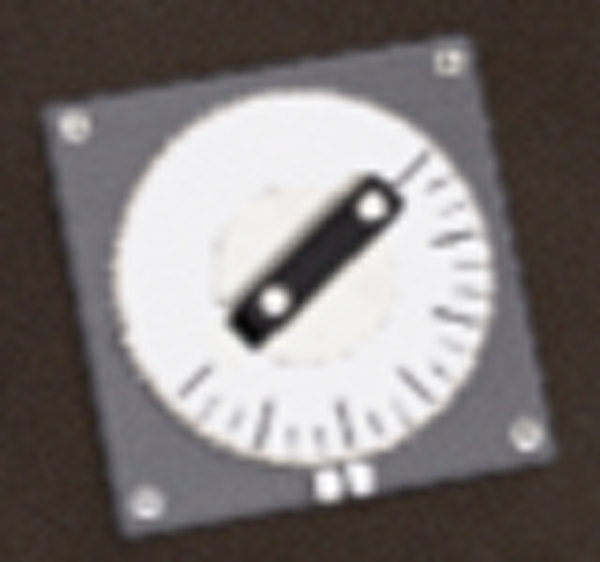

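Zero is the mark at the upper right (415,165), since the marks run clockwise from it. The index is at (343,482) and the bar's top dots are at (372,206) and (272,300), all in crop pixels.

```bash
python3 - <<'E'
from h import *
import pickle
s=pickle.load(open("top.pkl","rb"))
f=lambda p:(np.array(p,float)+.5)/7.5-.5+[300,170]
scr=pix2plane(s,f([(75,127),(450,60),(527,435),(147,503)]),.018)
bar=pix2plane(s,f([(372,206),(272,300)]),.074)
dial=pix2plane(s,f([(117,278),(495,278),(300,90),(305,465),(415,165),(195,380),(195+0,380)]),.032)
idx=pix2plane(s,f([(343,482)]),.035)
small=pix2plane(s,np.array([(262,271)])/1.4,.032)
cor=pix2plane(s,f([(45,107),(470,40),(553,460),(125,535)]),.018)
print(scr,scr.mean(0),cor.mean(0),np.linalg.norm(np.diff(cor,axis=0),axis=1));print(bar,bar.mean(0));print(dial,dial[:4].mean(0));print(idx,small)
c=cor.mean(0)
a=lambda v:np.degrees(np.arctan2(v[1],v[0]))
e=[a(cor[0]-cor[3]),a(cor[1]-cor[2])]
print("base +x dir",e,"idx",a(idx[0]-c),"bar 180->0",a(bar[0]-bar[1]),"zero",a(dial[4]-c),a(dial[4]-dial[5]))
E
```

```text
[[ 0.54517862 -0.05639192  0.018     ]
 [ 0.56991678 -0.18287993  0.018     ]
 [ 0.44322182 -0.20669773  0.018     ]
 [ 0.4193043  -0.08053252  0.018     ]] [ 0.49440538 -0.13162552  0.018     ] [ 0.49312171 -0.13115737  0.018     ] [0.14564255 0.14419572 0.14435996]
[[ 0.50944143 -0.14684693  0.074     ]
 [ 0.47904706 -0.11499238  0.074     ]] [ 0.49424425 -0.13091966  0.074     ]
[[ 0.49197964 -0.0694496   0.032     ]
 [ 0.49353377 -0.1940129   0.032     ]
 [ 0.55577976 -0.13012249  0.032     ]
 [ 0.43112861 -0.13084387  0.032     ]
 [ 0.53099794 -0.16805009  0.032     ]
 [ 0.45858652 -0.09499939  0.032     ]
 [ 0.45858652 -0.09499939  0.032     ]] [ 0.49310545 -0.13110721  0.032     ]
[[ 0.42544401 -0.14276693  0.035     ]] [[0.52097229 0.24788971 0.032     ]]
base +x dir [np.float64(10.672608629084804), np.float64(10.167985986828945)] idx -170.2661174253123 bar 180->0 -46.343746203485985 zero -44.246370292567654 -45.251801543642586
```

Emit:
carry_out(motion=[{"tx": -25, "ty": -27}, {"tx": -40, "ty": -44}, {"tx": -41, "ty": -45}, {"tx": -41, "ty": -45}, {"tx": -41, "ty": -45}, {"tx": -41, "ty": -45}, {"tx": -41, "ty": -45}, {"tx": -41, "ty": -45}, {"tx": -41, "ty": -45}, {"tx": -41, "ty": -45}, {"tx": -41, "ty": -45}, {"tx": -30, "ty": -33}])

```text
validation failed for argument at $.mo...
```

Emit:
carry_out(motion=[{"tx": -25, "ty": -27, "tz": 0, "wx": 0, "wy": 0, "wz": 0, "fingers": 85}])

```text
t: 0.18
tcp_pos: [0.2518, 0.5431, 0.2493]
tcp_rot: [-3.141, -0.001, 2.75]
wrist_force: [1.5, -0.5, 0.5]
opening: 0.0852
grasp_force: 0.0
```

Emit:
carry_out(motion=[{"tx": -41, "ty": -45, "tz": 0, "wx": 0, "wy": 0, "wz": 0, "fingers": 85}, {"tx": -41, "ty": -45, "tz": 0, "wx": 0, "wy": 0, "wz": 0, "fingers": 85}, {"tx": -41, "ty": -45, "tz": 0, "wx": 0, "wy": 0, "wz": 0, "fingers": 85}, {"tx": -41, "ty": -45, "tz": 0, "wx": 0, "wy": 0, "wz": 0, "fingers": 85}, {"tx": -41, "ty": -45, "tz": 0, "wx": 0, "wy": 0, "wz": 0, "fingers": 85}, {"tx": -41, "ty": -45, "tz": 0, "wx": 0, "wy": 0, "wz": 0, "fingers": 85}, {"tx": -41, "ty": -45, "tz": 0, "wx": 0, "wy": 0, "wz": 0, "fingers": 85}, {"tx": -41, "ty": -45, "tz": 0, "wx": 0, "wy": 0, "wz": 0, "fingers": 85}, {"tx": -41, "ty": -45, "tz": 0, "wx": 0, "wy": 0, "wz": 0, "fingers": 85}, {"tx": -41, "ty": -45, "tz": 0, "wx": 0, "wy": 0, "wz": 0, "fingers": 85}, {"tx": -41, "ty": -45, "tz": 0, "wx": 0, "wy": 0, "wz": 0, "fingers": 85}, {"tx": -30, "ty": -33, "tz": 0, "wx": 0, "wy": 0, "wz": 0, "fingers": 85}])

```text
t: 1.68
tcp_pos: [0.4941, -0.1319, 0.2497]
tcp_rot: [-3.141, -0.001, 2.746]
wrist_force: [-0.2, 1.2, 0.4]
opening: 0.0849
grasp_force: 0.0
```

Emit:
carry_out(motion=[{"tx": 0, "ty": 0, "tz": 0, "wx": 0, "wy": 0, "wz": 7.6, "fingers": 85}, {"tx": 0, "ty": 0, "tz": 0, "wx": 0, "wy": 0, "wz": 7.6, "fingers": 85}, {"tx": 0, "ty": 0, "tz": 0, "wx": 0, "wy": 0, "wz": 7.7, "fingers": 85}, {"tx": 0, "ty": 0, "tz": 0, "wx": 0, "wy": 0, "wz": 0, "fingers": 85}, {"tx": 0, "ty": 0, "tz": 0, "wx": 0, "wy": 0, "wz": 0, "fingers": 85}])

```text
t: 2.3
tcp_pos: [0.4938, -0.1293, 0.2499]
tcp_rot: [-3.141, -0.001, 2.35]
wrist_force: [-0.6, -0.1, -0.3]
opening: 0.0852
grasp_force: 0.0
```

```bash
python3 - <<'E'
from h import *
o=arm.observe();s=vision.snapshot("wrist")
cv2.imwrite("pics/w.png",s["image"][...,::-1])
print(o["t"],o["tcp_pos"],o["tcp_rot"],np.round(s["tool_from_camera"],3))
# predicted pixel of grip centre & bar top ends
R,_=cv2.Rodrigues(np.zeros(3))
from scipy.spatial.transform import Rotation as Ro
T=np.eye(4);T[:3,:3]=Ro.from_euler("xyz",o["tcp_rot"]).as_matrix();T[:3,3]=o["tcp_pos"]
W=np.linalg.inv(T@np.array(s["tool_from_camera"]))
u=np.array([np.cos(np.radians(-45.5)),np.sin(np.radians(-45.5)),0]);c=np.array([.4935,-.131,.074])
P=np.array([c,c+.032*u,c-.032*u])
print(cv2.projectPoints(P,cv2.Rodrigues(W[:3,:3])[0],W[:3,3],K(s),np.array(s["dist"]))[0].reshape(-1,2))
E
```

```text
2.3 [ 0.49383126 -0.12932112  0.24989818] [-3.14124424e+00 -7.41509428e-04  2.35009171e+00] [[-0.001 -0.95  -0.312  0.082]
 [ 1.    -0.001 -0.     0.001]
 [ 0.    -0.312  0.95  -0.123]
 [ 0.     0.     0.     1.   ]]
[[277.95631637 197.00319353]
 [277.9500345  227.37260679]
 [277.96552322 164.67627689]]
```

View pics/w.png

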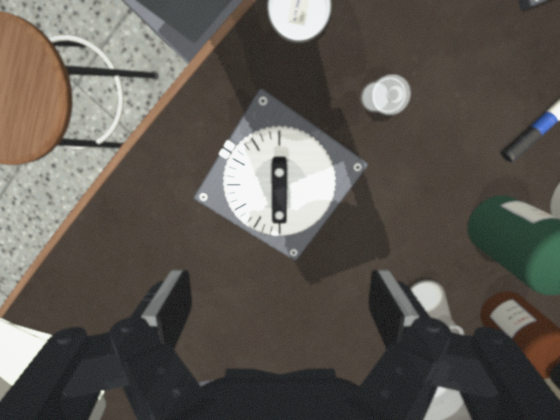

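The wrist view shows the bar upright at x≈280, with its top dots at (279,173) and (279,215). That agrees with the prediction to about 2–3 mm, so I'll descend and grip gently.

Emit:
carry_out(motion=[{"tx": 0, "ty": 0, "tz": 40, "wx": 0, "wy": 0, "wz": 0, "fingers": 85}, {"tx": 0, "ty": 0, "tz": 45, "wx": 0, "wy": 0, "wz": 0, "fingers": 85}, {"tx": 0, "ty": 0, "tz": 45, "wx": 0, "wy": 0, "wz": 0, "fingers": 85}, {"tx": 0, "ty": 0, "tz": 35, "wx": 0, "wy": 0, "wz": 0, "fingers": 85}, {"tx": 0, "ty": 0, "tz": 24, "wx": 0, "wy": 0, "wz": 0, "fingers": 85}, {"tx": 0, "ty": 0, "tz": 0, "wx": 0, "wy": 0, "wz": 0, "fingers": 60}, {"tx": 0, "ty": 0, "tz": 0, "wx": 0, "wy": 0, "wz": 0, "fingers": 40}, {"tx": 0, "ty": 0, "tz": 0, "wx": 0, "wy": 0, "wz": 0, "fingers": 26}, {"tx": 0, "ty": 0, "tz": 0, "wx": 0, "wy": 0, "wz": 0, "fingers": 20}, {"tx": 0, "ty": 0, "tz": 0, "wx": 0, "wy": 0, "wz": 0, "fingers": 12}, {"tx": 0, "ty": 0, "tz": 0, "wx": 0, "wy": 0, "wz": 0, "fingers": 12}, {"tx": 0, "ty": 0, "tz": 0, "wx": 0, "wy": 0, "wz": 0, "fingers": 12}], squeeze=25)

```text
t: 3.85
tcp_pos: [0.494, -0.1308, 0.0626]
tcp_rot: [-3.139, 0.001, 2.349]
wrist_force: [-3.9, -3.3, 4.9]
opening: 0.0155
grasp_force: 26.2
```

Emit:
carry_out(motion=[{"tx": 0, "ty": 0, "tz": 0, "wx": 0, "wy": 0, "wz": 4, "fingers": 12}, {"tx": 0, "ty": 0, "tz": 0, "wx": 0, "wy": 0, "wz": 7, "fingers": 12}, {"tx": 0, "ty": 0, "tz": 0, "wx": 0, "wy": 0, "wz": 7, "fingers": 12}, {"tx": 0, "ty": 0, "tz": 0, "wx": 0, "wy": 0, "wz": 7, "fingers": 12}, {"tx": 0, "ty": 0, "tz": 0, "wx": 0, "wy": 0, "wz": 7, "fingers": 12}, {"tx": 0, "ty": 0, "tz": 0, "wx": 0, "wy": 0, "wz": 7, "fingers": 12}, {"tx": 0, "ty": 0, "tz": 0, "wx": 0, "wy": 0, "wz": 7, "fingers": 12}, {"tx": 0, "ty": 0, "tz": 0, "wx": 0, "wy": 0, "wz": 7, "fingers": 12}, {"tx": 0, "ty": 0, "tz": 0, "wx": 0, "wy": 0, "wz": 7, "fingers": 12}, {"tx": 0, "ty": 0, "tz": 0, "wx": 0, "wy": 0, "wz": 4, "fingers": 12}, {"tx": 0, "ty": 0, "tz": 0, "wx": 0, "wy": 0, "wz": 0, "fingers": 12}, {"tx": 0, "ty": 0, "tz": 0, "wx": 0, "wy": 0, "wz": 0, "fingers": 12}])

```text
t: 5.35
tcp_pos: [0.4929, -0.131, 0.0626]
tcp_rot: [-3.139, 0.004, 1.232]
wrist_force: [-6.7, -3.8, 8.2]
opening: 0.0154
grasp_force: 26.5
```

Emit:
carry_out(motion=[{"tx": 0, "ty": 0, "tz": 0, "wx": 0, "wy": 0, "wz": 0, "fingers": 40}, {"tx": 0, "ty": 0, "tz": 0, "wx": 0, "wy": 0, "wz": 0, "fingers": 60}, {"tx": 0, "ty": 0, "tz": 0, "wx": 0, "wy": 0, "wz": 0, "fingers": 85}, {"tx": 0, "ty": 0, "tz": 0, "wx": 0, "wy": 0, "wz": 0, "fingers": 85}, {"tx": 0, "ty": 0, "tz": 0, "wx": 0, "wy": 0, "wz": 0, "fingers": 85}, {"tx": 0, "ty": 0, "tz": -30, "wx": 0, "wy": 0, "wz": 0, "fingers": 85}, {"tx": 0, "ty": 0, "tz": -45, "wx": 0, "wy": 0, "wz": 0, "fingers": 85}, {"tx": 0, "ty": 0, "tz": -45, "wx": 0, "wy": 0, "wz": 0, "fingers": 85}, {"tx": 0, "ty": 0, "tz": -40, "wx": 0, "wy": 0, "wz": 0, "fingers": 85}, {"tx": 0, "ty": 0, "tz": -20, "wx": 0, "wy": 0, "wz": 0, "fingers": 85}, {"tx": 0, "ty": 0, "tz": 0, "wx": 0, "wy": 0, "wz": 0, "fingers": 85}, {"tx": 0, "ty": 0, "tz": 0, "wx": 0, "wy": 0, "wz": 0, "fingers": 85}])

```text
t: 6.85
tcp_pos: [0.4934, -0.1291, 0.2399]
tcp_rot: [-3.139, -0.0, 1.231]
wrist_force: [0.0, -0.2, -0.5]
opening: 0.0853
grasp_force: 0.0
```

```bash
python3 - <<'E'
from h import *
o=arm.observe();s=vision.snapshot("wrist")
print(o["t"],o["tcp_pos"],o["tcp_rot"])
cv2.imwrite("pics/w2.png",cv2.resize(s["image"][80:270,180:400,::-1],None,fx=3,fy=3,interpolation=cv2.INTER_CUBIC))
E
```

```text
6.85 [ 0.49335037 -0.12914847  0.23990098] [-3.13939509e+00 -1.32750575e-04  1.23115155e+00]
```

View pics/w2.png

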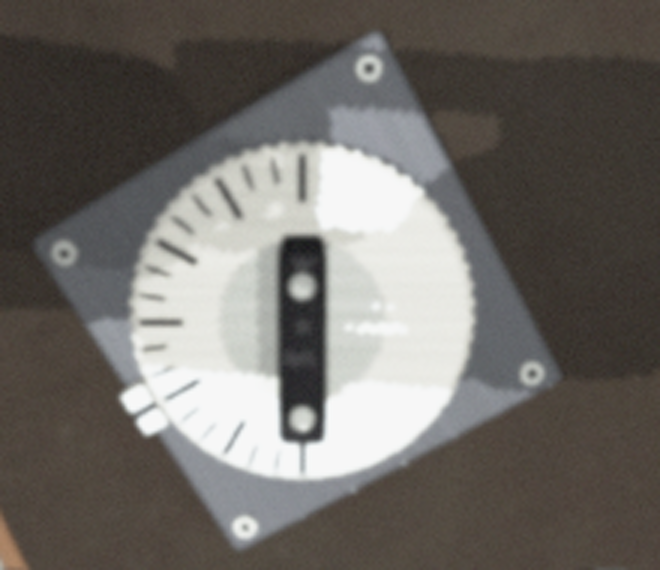

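The wrist view shows the index line (145,412) in line with the second long mark from zero (182,390), with zero at the bottom (302,455). The dial therefore reads about 60°, and no dot shows beside the top mark, which confirms that it is the 180 end.

```bash
python3 -c "
from station import arm
print(arm.finish_job())"
```

```text
the job is handed in; nothing more can be done
None
```

The larger dial now reads about 60° by the wrist camera, down from about 124°; it has been let go, the smaller stage was not touched, and the job was handed in at about 7 s.

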